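Let the count wheel down the chute and ease the lid shut

TASK

Press down the red palm plate of the chute's lever with the fingertips to raise the linked lid, and keep the lid up until the brass count wheel waiting behind it has slid into the tin bin. Then let the lever come back up slowly under the fingertips so that the lid closes fully without slamming, and move clear. Work by the lever alone: do not touch the lid or the wheel, and leave the glass jar, the wooden knob and the steel hammer tail where they are.

Things in the scene. Friction and masses are not known exactly. Their poses are not given: they have to be found in the camera images.
- chute: Galvanised chute on a plywood stand, fixed. Origin on the bench top; x points downhill (plan view), z up; the lever is on the -y side, towards the robot. Slope 28 degrees, 114 mm wide inside, sides 50 mm high; its floor ends at x = 60, z = 125 mm; the flared upper end reaches x = -320, z = 370 mm, the highest point. Stand and trough lie within y = -80 to 80 mm; lever and link beyond, to y = -185
- plate_top (a point): Centre of the upper face of the lever's round red palm plate, 90 mm across. At rest at x = 204, y = -140, z = 201 mm in the chute's frame, the face tilted 0.2 rad (downhill edge higher). Pressed fully it has gone 62 mm down and 8 mm downhill and tilts 0.22 rad the other way. Nothing stands above it; the raised lid reaches x = 110, z = 275 mm, within y = -65 to 65
- lever (a joint): Lever angle, rad: 0 at rest (plate up, lid shut), growing as the plate is pressed, 0.42 at its hard stop. Pivot, axis along the chute's y, at x = 61, z = 153 mm in the chute's frame; the plate's centre is 150 mm along the bar from it. No spring: the lid's weight brings the lever back. Holding the plate down takes about 2 to 6 N; if let go, the lid falls and slams
- lid (a joint): Lid angle, rad: 0 shut, about 0.68 with the lever at its stop (about 1.6 times the lever angle). A galvanised frame with a clear window and a 50 mm front lip that shuts the chute's outlet; 150 mm long, 126 mm wide, hinged across the chute's top at x = -48, z = 241 mm in the chute's frame. A link on the lever's side joins it to the lever. The wheel passes under the lip from about 0.15 rad
- bin: Open tin bin below the chute's outlet, fixed; origin at the centre of its underside, x along the chute's x; 200 mm along x, 140 mm along y, 100 mm high, walls 3 mm
- jar_mid (a point): Bystander: closed green glass jar, 60 mm across, 85 mm high, standing loose on the bench; the point is half-way up
- knob_mid (a point): Bystander: maple trunk door knob, 42 mm across, 40 mm high, standing loose on its foot; the point is half-way up
- tail_mid (a point): Bystander: steel hammer tail, a flat bar with a collar, about 95 mm long and 12 mm high, lying loose; the point is half-way up near its middle
- wheel: Brass count wheel: a disc with crossings and a notched rim, 76 mm across and 6 mm thick, 0.12 kg, origin at the centre of one face. It lies on the chute's floor against the lid's lip from the inside and slides down by itself, within about a second, when the lid is raised

How it is judged:
On the way:
1. the lid is held up until the wheel lies in the tin bin (value of joint lid above 0.15 rad and z of wheel in the frame of bin below 0.09 m and x of wheel in the frame of bin between -0.1 and 0.1 m and y of wheel in the frame of bin between -0.07 and 0.07 m), for 0.1 s.
At the end, for the whole second after the job is handed in: The lid is shut (within 0.03 rad) with the lever back at rest, the count wheel lies in the tin bin, and the jar, the knob and the hammer tail are within 20 mm of where they stood (value of joint each of lid, lever below 0.03 rad and z of wheel in the frame of bin below 0.09 m and x of wheel in the frame of bin between -0.1 and 0.1 m and y of wheel in the frame of bin between -0.07 and 0.07 m and distance of each of jar_mid, knob_mid, tail_mid from where it was at the start of the episode below 0.02 m); the robot touches nothing.
It fails at once if the lid slams: it comes down on the chute (last 0.05 rad) faster than 1.5 rad/s (value of joint lid below 0.05 rad and velocity of joint lid below -1.5 rad/s).
It fails at once if the robot touches the lid (contact force between any of the fingers, the arm and lid above 0.5 N).
It fails at once if the robot touches the wheel (contact force between any of the fingers, the arm and wheel above 0.5 N).
It fails at once if the jar, the knob or the hammer tail is pushed away or lifted (distance of any of jar_mid, knob_mid, tail_mid from where it was at the start of the episode above 0.02 m).
It also fails if it takes over 40 s, if anything falls off the work surface, if the arm or the gripper's body presses on something with over 40 N, if the wrist force passes 120 N, or if a joint passes its speed limit or range.

ROBOT

A 7-joint arm with a two-finger parallel gripper is mounted at the origin on the work surface. World frame = base frame: x ahead of the robot, y to its left, z up, the work surface at z = 0. Lengths are in m, angles in rad, forces in N, time in s.
With the tool pointing down it reaches from about 0.4 to 0.85 m from the base axis. Payload 4.5 kg.
Tool frame: the origin (TCP) lies on the centre line of the jaws, within the pads' length; the fingertips stand 25 mm ahead of it and the grasp point (between the pads) lies 6 mm ahead of it; z points along the fingers, y is the direction in which the jaws open and shut (so a half turn about z gives the same grasp; the last joint's range is limited). The gripper opens to 88 mm and grips with 3 to 60 N. Pads are 18 mm wide; open, the fingers measure 123 mm over their backs; the gripper's body (75 mm by 187 mm) begins 45 mm behind the grasp point.
Start: joints at [1.278, 0.689, -0.195, 1.565, 0.157, 0.902, -0.215], TCP at [0.201, -0.592, 0.264] pointing down, gripper open.
Joint ranges: [-3.01, 3.01], [-0.46, 2.08], [-1.47, 1.51], [0.13, 2.56], [-1, 4.14], [0.04, 2.09], [-2.66, 2.66]. Speed limits (rad/s): [2.57, 2.57, 3.14, 3.14, 3.14, 3.14, 3.14].

INTERFACE

Orientations are given as a unit quaternion [x, y, z, w].
In Python, from plant import r, eyes gives the robot as it stands.
- The arm moves only by the tool servo_tool, never from a script. Its argument "deltas" is a list of rows, each an object of numbers: "dx", "dy", "dz": the shift along the tool's x, y, z in units of 60 mm (1.0 is 60 mm); "ax", "ay", "az": the turn, a rotation vector about the tool's x, y, z in units of 6 degrees (1.0 is 6 degrees); "hand": the finger opening in mm, from 0 to 88.1. A call has 1 to 10 rows; each row is the pose to reach, as a shift and turn from the pose commanded when the call began, along the tool's axes at that moment; what a row does not reach only later rows make up. A row lasts 1/8 s, in which the tool goes at most 62.5 mm and 10.7 degrees, less where a joint would pass 70% of its speed; a pose out of reach is approached as far as the arm can. A call with a gripper value outside its range is refused whole. The fingers move at their own pace and stop on an object; "newtons" is the grip in N (left out, the last holds). Time passes only in rows, so rows that repeat a pose let the fingers close. It gives the time, the measured TCP pose, the force and the opening at its end, in the units of the state.
- r.get_state(): the state, without advancing time (a new reading comes with each control period).
- eyes.snapshot(name): name is "side" or "top"; returns (picture, depth): 420x560x3 uint8, red, green, blue; 420x560 float32, m along the optical axis (not along the pixel's ray), 0 where there is no reading.
- eyes.camera_model(name): a dict with "fx", "fy", "cx", "cy" (pixels), "k1" (the pictures are not rectified: a ray, as slopes to the right and down, at radius r is drawn at 1 + k1 r^2 times it, then the intrinsics apply), "pose" (4x4, takes a point from camera to world coordinates). Camera axes: x right, y up, looking along -z (the intrinsics and any distortion apply to the point x, -y, -z); pixel columns grow to the right and rows downward; lengths in m; the calibration is good to about 2 mm. A picture is of the moment at which its call begins. camera_model takes no time and is no camera call.
- r.finish_job(): hands the job in, once; it reports no verdict.
The state is a dict: "clock": time; "q": joint angles; "qd": joint speeds; "joint_torque": joint torques, N m; "tool_pos": TCP position; "eef_rot": TCP orientation; "contact_force": force on the tool from outside, world axes, zero at the start; "moment": the same for the moment, N m; "opening": opening from 0.0 (shut) to 1.0 (fully open).
Only numpy, scipy, OpenCV 4.12 (cv2) and the standard library are available. Lean on these libraries where they do the work, as an engineer would, in place of code of your own. Each camera call takes 0.05 s, during which the arm holds its last target.

## Working session

There is one attempt and no reset: what is moved stays moved. The work goes in short steps, Python scripts to look and compute and a tool call to move; the robot and the scene stay as the last step left them, time stands still between calls to the robot, and variables do not carry over. Pictures are saved under pics/ and viewed, and the job is handed in when it is done.

Besides the shell and the picture viewer there is one more tool, called after "Emit:" as a command line: name --argument value ..., lists and objects as JSON in quotes. servo_tool: Moves the arm, as the interface text tells. Its arguments: {"type":"object","properties":{"deltas":{"type":"array","items":{"type":"object","properties":{"dx":{"type":"number"},"dy":{"type":"number"},"dz":{"type":"number"},"ax":{"type":"number"},"ay":{"type":"number"},"az":{"type":"number"},"hand":{"type":"number"}}}},"newtons":{"type":"number"}},"required":["deltas"]}

```bash
ls; mkdir -p pics; cat > h.py <<'E'
import numpy as np, cv2
from plant import r, eyes
def pts(name,depth):
    m=eyes.camera_model(name);H,W=depth.shape
    u,v=np.meshgrid(np.arange(W),np.arange(H))
    K=np.array([[m['fx'],0,m['cx']],[0,m['fy'],m['cy']],[0,0,1.]])
    n=cv2.undistortPoints(np.stack([u,v],-1).reshape(-1,1,2).astype(float),K,np.array([m['k1'],0,0,0.])).reshape(H,W,2)
    P=np.stack([n[...,0]*depth,-n[...,1]*depth,-depth],-1)
    T=np.array(m['pose']);return P@T[:3,:3].T+T[:3,3]
def snap(name,tag):
    p,d=eyes.snapshot(name);cv2.imwrite(f'pics/{tag}.png',p[...,::-1]);np.savez(f'{tag}.npz',p=p,d=d);return p,d,pts(name,d)
E
python3 - <<'E'
from h import *
for n in ('side','top'):
    p,d,P=snap(n,n+'0'); m=eyes.camera_model(n); print(n,m)
    hsv=cv2.cvtColor(p,cv2.COLOR_RGB2HSV)
    k=((hsv[...,0]<8)|(hsv[...,0]>172))&(hsv[...,1]>130)&(hsv[...,2]>60)
    c,l,s,ce=cv2.connectedComponentsWithStats(k.astype(np.uint8))
    for i in range(1,c):
        if s[i,4]>60:
            q=P[(l==i)&(d>0)]; print(s[i],np.median(q,0),q.min(0),q.max(0))
print(r.get_state())
E
```

```text
pics
side {'fx': 391.6696189070343, 'fy': 391.6696189070343, 'cx': 285.14336332040693, 'cy': 211.2052469131414, 'k1': 0.01724803655722189, 'pose': array([[ 0.90881804,  0.24070299, -0.34075187,  0.29014657],
       [-0.41658935,  0.5675042 , -0.71020582, -0.52321885],
       [ 0.02242945,  0.78740146,  0.61603236,  0.76040949],
       [ 0.        ,  0.        ,  0.        ,  1.        ]])}
[242 236  43  25 820] [0.50602657 0.02678442 0.20213722] [ 0.46471238 -0.01206064  0.19101133] [0.55057113 0.07652205 0.21044549]
top {'fx': 527.3507526891512, 'fy': 527.3507526891512, 'cx': 278.33710933129584, 'cy': 204.93242264218156, 'k1': -0.15566251282617627, 'pose': array([[-2.63798630e-04,  9.83532423e-01, -1.80731577e-01,
         3.30326010e-01],
       [-9.99988623e-01, -1.12023940e-03, -4.63668919e-03,
         1.53602136e-01],
       [-4.76279679e-03,  1.80728297e-01,  9.83521529e-01,
         1.63976158e+00],
       [ 0.00000000e+00,  0.00000000e+00,  0.00000000e+00,
         1.00000000e+00]])}
[310 220  30  31 714] [0.50827487 0.03236784 0.20114028] [ 0.46855949 -0.00631149  0.18614292] [0.55290849 0.07293931 0.21568808]
{'clock': 0.1, 'q': array([ 1.27782863,  0.68990133, -0.19449151,  1.56621696,  0.15728681,
        0.90247586, -0.21509127]), 'qd': array([-0.00151773, -0.00285871,  0.00121029, -0.00448255,  0.00012104,
        0.00023002,  0.00253393]), 'joint_torque': array([-3.95096678e-03, -5.28499210e+01, -1.27221107e+00, -1.53836757e+01,
       -5.26563171e-02,  2.01713337e-03,  2.01893312e-05]), 'tool_pos': array([ 0.20040268, -0.59146131,  0.26299485]), 'eef_rot': array([ 9.86677976e-01,  1.62683497e-01, -1.90782766e-04, -7.84392841e-04]), 'contact_force': array([0.22774187, 0.5160967 , 0.09500539]), 'moment': array([-0.01011787, -0.04571392, -0.0160286 ]), 'opening': 0.9992854386427289}
```

View pics/side0.png

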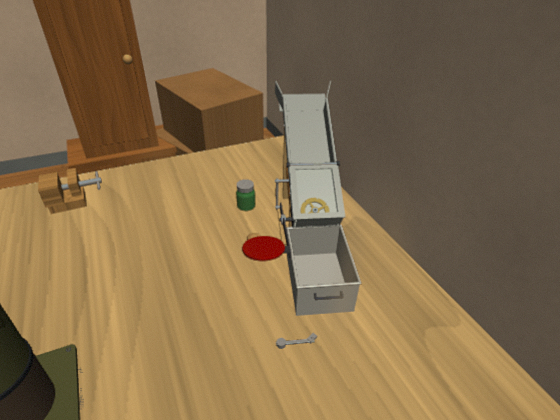

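View pics/top0.png

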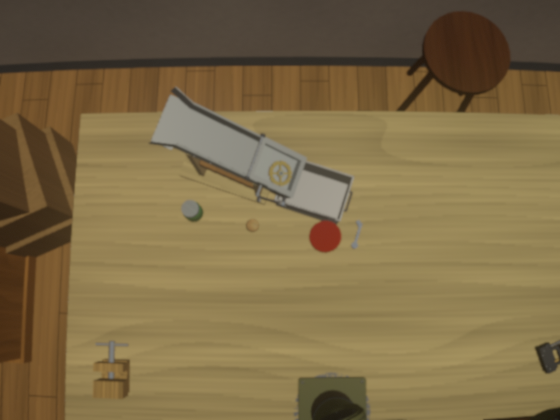

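The side view shows the red plate at about (264,248), next to the bin and chute, with the jar at (246,195). In the top view the plate is at (325,236), the knob at (252,225), the tail at (356,236) and the wheel at (280,173). Next I'll measure the chute axis.

```bash
python3 - <<'E'
from h import *
C=[]
for n in('side','top'):
    z=np.load(n+'0.npz');p,d=z['p'],z['d'];P=pts(n,d);hsv=cv2.cvtColor(p,cv2.COLOR_RGB2HSV)
    k=((hsv[...,0]<8)|(hsv[...,0]>172))&(hsv[...,1]>130)&(hsv[...,2]>60)&(d>0)
    q=P[k];lo,hi=np.percentile(q,1,0),np.percentile(q,99,0);c=(lo+hi)/2
    A=np.c_[q[:,:2]-c[:2],np.ones(len(q))];s=np.linalg.lstsq(A,q[:,2],rcond=None)[0]
    print(n,'plate',c,'slope',s,'uphill az',np.degrees(np.arctan2(s[1],s[0])))
    w=(d>0)&(P[...,0]>.4)&(P[...,0]<1)&(P[...,2]>.23)&(P[...,2]<.42)&(abs(P[...,1])<.6)
    q=P[w];r_=cv2.minAreaRect(q[:,:2].astype(np.float32));print('trough',r_, cv2.boxPoints(r_).round(3).tolist())
    b=(d>0)&(P[...,2]>.09)&(P[...,2]<.108)&(P[...,0]>.4)&(P[...,0]<.8)&(abs(P[...,1])<.25)
    print(b.sum(),cv2.boxPoints(cv2.minAreaRect(P[b][:,:2].astype(np.float32))).round(3).tolist())
E
```

```text
side plate [0.50739611 0.03044911 0.20079254] slope [-0.05913563 -0.17931491  0.20109904] uphill az -108.25185562383282
trough ((0.7666277885437012, 0.3308320939540863), (0.3106101453304291, 0.15592771768569946), 73.33695983886719) [[0.6470000147819519, 0.20399999618530273], [0.796999990940094, 0.1599999964237213], [0.8859999775886536, 0.4569999873638153], [0.7360000014305115, 0.5019999742507935]]
795 [[0.5640000104904175, -0.02199999988079071], [0.7020000219345093, -0.06800000369548798], [0.7900000214576721, 0.1940000057220459], [0.6520000100135803, 0.23999999463558197]]
top plate [0.5094114  0.03261495 0.20110279] slope [-0.07127721 -0.18477786  0.20131008] uphill az -111.0938920670905
trough ((0.7672584056854248, 0.32954835891723633), (0.3109055459499359, 0.15949757397174835), 73.55191040039062) [[0.6470000147819519, 0.2029999941587448], [0.800000011920929, 0.15800000727176666], [0.8880000114440918, 0.4560000002384186], [0.7350000143051147, 0.5009999871253967]]
282 [[0.5640000104904175, -0.019999999552965164], [0.7009999752044678, -0.06800000369548798], [0.7900000214576721, 0.19099999964237213], [0.652999997138977, 0.23800000548362732]]
```

Emit:
servo_tool --deltas '[{"dx": 0.2,"dy": -0.2,"dz": -0.2,"az": -0.3,"hand": 0},{"dx": 0.6,"dy": -0.6,"dz": -0.4,"az": -0.8,"hand": 0},{"dx": 1.1,"dy": -1.1,"dz": -0.6,"az": -1.5,"hand": 0},{"dx": 1.6,"dy": -1.6,"dz": -0.6,"az": -2.2,"hand": 0},{"dx": 2.1,"dy": -2.1,"dz": -0.6,"az": -2.9,"hand": 0},{"dx": 2.6,"dy": -2.6,"dz": -0.6,"az": -3.6,"hand": 0},{"dx": 3.1,"dy": -3.1,"dz": -0.6,"az": -4.3,"hand": 0},{"dx": 3.6,"dy": -3.6,"dz": -0.6,"az": -4.8,"hand": 0},{"dx": 3.9,"dy": -3.9,"dz": -0.6,"az": -5.2,"hand": 0},{"dx": 4.0,"dy": -4.0,"dz": -0.6,"az": -5.4,"hand": 0}]' --newtons 10

```text
schema error: expected keys dx, dy, dz, ax, ay, az, hand
```

```bash
cat >>h.py <<'E'
from scipy.spatial.transform import Rotation as R
def go(t,az=-18.4):
    s=r.get_state();M=R.from_quat(s['eef_rot'])
    y=np.array([np.cos(np.radians(az)),np.sin(np.radians(az)),0]);z=np.array([0,0,-1.])
    T=R.from_matrix(np.c_[np.cross(y,z),y,z])
    print('t',s['clock'],s['tool_pos'],s['contact_force'],'d',M.inv().apply(np.array(t)-s['tool_pos'])/.06,'a',np.degrees((M.inv()*T).as_rotvec())/6,'q',s['q'].round(2),s['opening'])
E
python3 -c "
from h import *
go([.5,.034,.262])"
```

```text
t 0.1 [ 0.20040268 -0.59146131  0.26299485] [0.22774187 0.5160967  0.09500539] d [ 8.07554581 -8.26952921  0.02891512] a [-1.48014441e-02 -6.01920112e-03 -8.81243353e+00] q [ 1.28  0.69 -0.19  1.57  0.16  0.9  -0.22] 0.9992854386427289
```

Emit:
servo_tool --deltas '[{"dx": 0.2,"dy": -0.2,"dz": -0.2,"ax": 0,"ay": 0,"az": -0.3,"hand": 0},{"dx": 0.6,"dy": -0.6,"dz": -0.4,"ax": 0,"ay": 0,"az": -0.8,"hand": 0},{"dx": 1.1,"dy": -1.1,"dz": -0.6,"ax": 0,"ay": 0,"az": -1.5,"hand": 0},{"dx": 1.6,"dy": -1.6,"dz": -0.6,"ax": 0,"ay": 0,"az": -2.2,"hand": 0},{"dx": 2.1,"dy": -2.1,"dz": -0.6,"ax": 0,"ay": 0,"az": -2.9,"hand": 0},{"dx": 2.6,"dy": -2.6,"dz": -0.6,"ax": 0,"ay": 0,"az": -3.6,"hand": 0},{"dx": 3.1,"dy": -3.1,"dz": -0.6,"ax": 0,"ay": 0,"az": -4.3,"hand": 0},{"dx": 3.6,"dy": -3.6,"dz": -0.6,"ax": 0,"ay": 0,"az": -4.8,"hand": 0},{"dx": 3.9,"dy": -3.9,"dz": -0.6,"ax": 0,"ay": 0,"az": -5.2,"hand": 0},{"dx": 4.0,"dy": -4.0,"dz": -0.6,"ax": 0,"ay": 0,"az": -5.4,"hand": 0}]' --newtons 10

```text
clock: 1.35
tool_pos: [0.3517, -0.2854, 0.3005]
eef_rot: [0.901, 0.434, 0.0, 0.0]
contact_force: [0.4, -0.7, -0.1]
opening: 0.003
```

```bash
python3 -c "
from h import *
go([.5,.034,.29])"
```

```text
t 1.35 [ 0.3516807  -0.28538947  0.30045657] [ 0.42438286 -0.70159992 -0.10855654] d [ 5.70328357 -1.38529166  0.17501516] a [ 7.27875388e-03 -1.66512850e-03 -3.36007996e+00] q [ 0.84  0.43 -0.38  2.01  0.23  0.74 -0.35] 0.0031708483271720056
```

Emit:
servo_tool --deltas '[{"dx": 0.3,"dy": -0.1,"dz": 0,"ax": 0,"ay": 0,"az": -0.2,"hand": 0},{"dx": 0.9,"dy": -0.2,"dz": 0,"ax": 0,"ay": 0,"az": -0.6,"hand": 0},{"dx": 1.6,"dy": -0.4,"dz": 0,"ax": 0,"ay": 0,"az": -1.0,"hand": 0},{"dx": 2.4,"dy": -0.6,"dz": 0,"ax": 0,"ay": 0,"az": -1.5,"hand": 0},{"dx": 3.2,"dy": -0.8,"dz": 0,"ax": 0,"ay": 0,"az": -2.0,"hand": 0},{"dx": 4.0,"dy": -1.0,"dz": 0,"ax": 0,"ay": 0,"az": -2.5,"hand": 0},{"dx": 4.8,"dy": -1.2,"dz": 0,"ax": 0,"ay": 0,"az": -2.9,"hand": 0},{"dx": 5.4,"dy": -1.3,"dz": 0.1,"ax": 0,"ay": 0,"az": -3.2,"hand": 0},{"dx": 5.7,"dy": -1.4,"dz": 0.2,"ax": 0,"ay": 0,"az": -3.4,"hand": 0},{"dx": 5.7,"dy": -1.4,"dz": 0.2,"ax": 0,"ay": 0,"az": -3.4,"hand": 0}]'

```text
clock: 2.6
tool_pos: [0.4996, 0.0318, 0.2871]
eef_rot: [0.811, 0.585, -0.001, -0.0]
contact_force: [-0.2, -0.9, 0.3]
opening: 0.003
```

```bash
python3 -c "
from h import *
go([.5,.034,.226])
snap('side','side1')"
```

```text
t 2.6 [0.4996118  0.03184816 0.28714023] [-0.23745985 -0.8975011   0.28177526] d [ 0.03680173 -0.00373213  1.01898409] a [-0.01354284  0.00682707  0.00104695] q [ 0.14  0.52 -0.46  1.89  0.32  0.8  -0.81] 0.003138628586559488
```

View pics/side1.png

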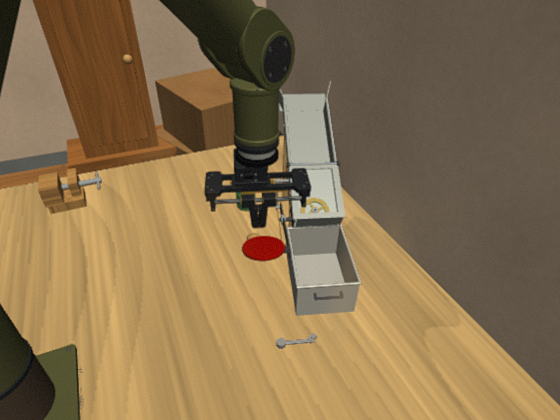

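The closed fingertips, at about (258,222), hang over the plate, and the gripper body is clear of the lid and bin. Now I'll press.

Emit:
servo_tool --deltas '[{"dx": 0,"dy": 0,"dz": 0.3,"ax": 0,"ay": 0,"az": 0,"hand": 0},{"dx": 0,"dy": 0,"dz": 0.6,"ax": 0,"ay": 0,"az": 0,"hand": 0},{"dx": 0,"dy": 0,"dz": 0.8,"ax": 0,"ay": 0,"az": 0,"hand": 0},{"dx": 0,"dy": 0,"dz": 0.9,"ax": 0,"ay": 0,"az": 0,"hand": 0},{"dx": 0,"dy": 0,"dz": 1.0,"ax": 0,"ay": 0,"az": 0,"hand": 0},{"dx": 0,"dy": 0,"dz": 1.05,"ax": 0,"ay": 0,"az": 0,"hand": 0},{"dx": 0,"dy": 0,"dz": 1.1,"ax": 0,"ay": 0,"az": 0,"hand": 0},{"dx": 0,"dy": 0,"dz": 1.1,"ax": 0,"ay": 0,"az": 0,"hand": 0}]'

```text
clock: 3.65
tool_pos: [0.5004, 0.0312, 0.2218]
eef_rot: [0.811, 0.584, 0.0, 0.0]
contact_force: [-0.3, -1.8, 3.2]
opening: 0.005
```

```bash
python3 -c "
from h import *
go([.5,.034,.226])"
```

```text
t 3.65 [0.50037592 0.03124644 0.22182375] [-0.29333016 -1.81863475  3.20869454] d [ 0.0415323  -0.02044642 -0.06962144] a [ 0.00574973  0.00114361 -0.01318931] q [ 0.1   0.61 -0.4   1.97  0.4   0.63 -0.88] 0.004965343776124895
```

Emit:
servo_tool --deltas '[{"dx": 0,"dy": 0,"dz": 0.1,"ax": 0,"ay": 0,"az": 0,"hand": 0},{"dx": 0,"dy": 0,"dz": 0.2,"ax": 0,"ay": 0,"az": 0,"hand": 0},{"dx": -0.05,"dy": 0,"dz": 0.3,"ax": 0,"ay": 0,"az": 0,"hand": 0},{"dx": -0.05,"dy": 0,"dz": 0.4,"ax": 0,"ay": 0,"az": 0,"hand": 0},{"dx": -0.1,"dy": 0,"dz": 0.5,"ax": 0,"ay": 0,"az": 0,"hand": 0},{"dx": -0.1,"dy": 0,"dz": 0.6,"ax": 0,"ay": 0,"az": 0,"hand": 0},{"dx": -0.1,"dy": 0,"dz": 0.7,"ax": 0,"ay": 0,"az": 0,"hand": 0},{"dx": -0.1,"dy": 0,"dz": 0.8,"ax": 0,"ay": 0,"az": 0,"hand": 0},{"dx": -0.1,"dy": 0,"dz": 0.8,"ax": 0,"ay": 0,"az": 0,"hand": 0},{"dx": -0.1,"dy": 0,"dz": 0.8,"ax": 0,"ay": 0,"az": 0,"hand": 0}]'

```text
clock: 4.9
tool_pos: [0.498, 0.0255, 0.1737]
eef_rot: [0.811, 0.584, -0.0, 0.0]
contact_force: [0.7, 1.0, 2.9]
opening: 0.004
```

Emit:
servo_tool --deltas '[{"dx": 0,"dy": 0,"dz": 0,"ax": 0,"ay": 0,"az": 0,"hand": 0},{"dx": 0,"dy": 0,"dz": 0,"ax": 0,"ay": 0,"az": 0,"hand": 0},{"dx": 0,"dy": 0,"dz": 0,"ax": 0,"ay": 0,"az": 0,"hand": 0},{"dx": 0,"dy": 0,"dz": 0,"ax": 0,"ay": 0,"az": 0,"hand": 0},{"dx": 0,"dy": 0,"dz": 0,"ax": 0,"ay": 0,"az": 0,"hand": 0},{"dx": 0,"dy": 0,"dz": 0,"ax": 0,"ay": 0,"az": 0,"hand": 0}]'

```text
clock: 5.65
tool_pos: [0.4981, 0.0256, 0.1737]
eef_rot: [0.811, 0.584, -0.0, 0.0]
contact_force: [-0.6, 0.0, 4.0]
opening: 0.002
```

```bash
python3 -c "
from h import *
go([.5,.031,.230])
snap('side','side2');snap('top','top2')"
```

```text
t 5.65 [0.49806621 0.02557425 0.17366437] [-0.59502963  0.04675609  4.02255189] d [ 0.09560301  0.00165258 -0.93896627] a [-0.00262037  0.00385234 -0.0127704 ] q [ 0.07  0.69 -0.34  2.02  0.46  0.51 -0.93] 0.002491869944123596
```

View pics/side2.png

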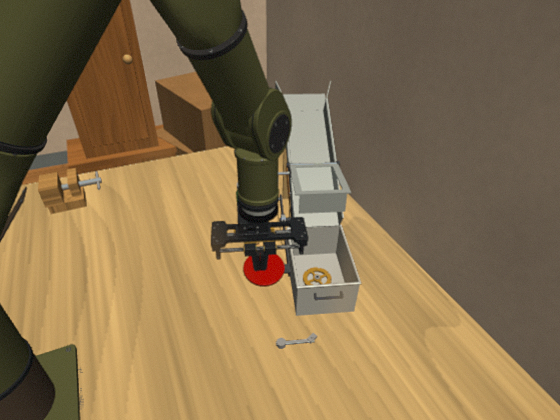

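View pics/top2.png

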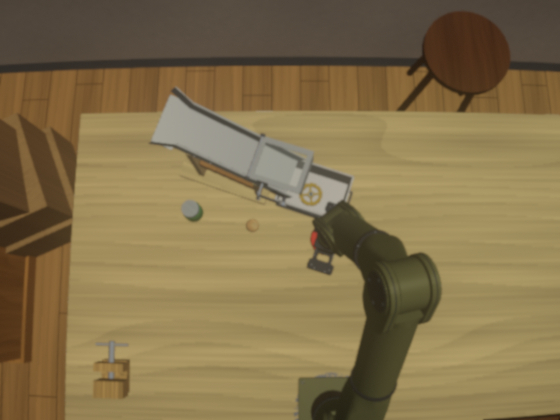

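The lid is up. The wheel lies in the bin at (317,277) in the side view and (311,194) in the top view. I'll check its height before releasing.

```bash
python3 -c "
from h import *
for n in('side','top'):
    z=np.load(n+'2.npz');p,d=z['p'],z['d'];P=pts(n,d);h=cv2.cvtColor(p,cv2.COLOR_RGB2HSV)
    k=(h[...,0]>12)&(h[...,0]<32)&(h[...,1]>90)&(P[...,0]>.56)&(P[...,0]<.8)&(abs(P[...,1]-.09)<.14)&(P[...,2]>.002)
    k[:, :295]=0; q=P[k]
    print(len(q),np.median(q,0),q.min(0),q.max(0))
"
```

```text
322 [0.67208101 0.06519034 0.00788704] [ 0.56857343 -0.04875522  0.00200357] [0.79479827 0.10086868 0.25308088]
352 [0.66284037 0.05238922 0.00566413] [ 0.56009111 -0.04978315  0.0020357 ] [0.79980182 0.10920462 0.2143535 ]
```

Emit:
servo_tool --deltas '[{"dx": 0,"dy": 0,"dz": -0.04,"ax": 0,"ay": 0,"az": 0,"hand": 0},{"dx": 0,"dy": 0,"dz": -0.1,"ax": 0,"ay": 0,"az": 0,"hand": 0},{"dx": 0,"dy": 0,"dz": -0.16,"ax": 0,"ay": 0,"az": 0,"hand": 0},{"dx": 0,"dy": 0,"dz": -0.22,"ax": 0,"ay": 0,"az": 0,"hand": 0},{"dx": 0.05,"dy": 0,"dz": -0.28,"ax": 0,"ay": 0,"az": 0,"hand": 0},{"dx": 0.05,"dy": 0,"dz": -0.34,"ax": 0,"ay": 0,"az": 0,"hand": 0},{"dx": 0.05,"dy": 0,"dz": -0.4,"ax": 0,"ay": 0,"az": 0,"hand": 0},{"dx": 0.1,"dy": 0,"dz": -0.46,"ax": 0,"ay": 0,"az": 0,"hand": 0},{"dx": 0.1,"dy": 0,"dz": -0.52,"ax": 0,"ay": 0,"az": 0,"hand": 0},{"dx": 0.1,"dy": 0,"dz": -0.56,"ax": 0,"ay": 0,"az": 0,"hand": 0}]'

```text
clock: 7.0
tool_pos: [0.5006, 0.0322, 0.2077]
eef_rot: [0.811, 0.585, 0.001, -0.0]
contact_force: [-0.2, 1.2, 2.2]
opening: 0.006
```

Emit:
servo_tool --deltas '[{"dx": 0,"dy": 0,"dz": -0.04,"ax": 0,"ay": 0,"az": 0,"hand": 0},{"dx": 0,"dy": 0,"dz": -0.08,"ax": 0,"ay": 0,"az": 0,"hand": 0},{"dx": 0,"dy": 0,"dz": -0.12,"ax": 0,"ay": 0,"az": 0,"hand": 0},{"dx": 0,"dy": 0,"dz": -0.15,"ax": 0,"ay": 0,"az": 0,"hand": 0},{"dx": 0,"dy": 0,"dz": -0.18,"ax": 0,"ay": 0,"az": 0,"hand": 0},{"dx": 0,"dy": 0,"dz": -0.21,"ax": 0,"ay": 0,"az": 0,"hand": 0},{"dx": 0,"dy": 0,"dz": -0.24,"ax": 0,"ay": 0,"az": 0,"hand": 0},{"dx": 0,"dy": 0,"dz": -0.27,"ax": 0,"ay": 0,"az": 0,"hand": 0},{"dx": 0,"dy": 0,"dz": -0.3,"ax": 0,"ay": 0,"az": 0,"hand": 0},{"dx": 0,"dy": 0,"dz": -0.32,"ax": 0,"ay": 0,"az": 0,"hand": 0}]'

```text
clock: 8.25
tool_pos: [0.5001, 0.0314, 0.2266]
eef_rot: [0.811, 0.584, 0.0, 0.0]
contact_force: [0.4, 1.7, 1.8]
opening: 0.004
```

Emit:
servo_tool --deltas '[{"dx": 0,"dy": 0,"dz": -0.02,"ax": 0,"ay": 0,"az": 0,"hand": 0},{"dx": 0,"dy": 0,"dz": -0.04,"ax": 0,"ay": 0,"az": 0,"hand": 0},{"dx": 0,"dy": 0,"dz": -0.06,"ax": 0,"ay": 0,"az": 0,"hand": 0},{"dx": 0,"dy": 0,"dz": -0.08,"ax": 0,"ay": 0,"az": 0,"hand": 0},{"dx": 0,"dy": 0,"dz": -0.1,"ax": 0,"ay": 0,"az": 0,"hand": 0},{"dx": 0,"dy": 0,"dz": -0.12,"ax": 0,"ay": 0,"az": 0,"hand": 0},{"dx": 0,"dy": 0,"dz": -0.14,"ax": 0,"ay": 0,"az": 0,"hand": 0},{"dx": 0,"dy": 0,"dz": -0.16,"ax": 0,"ay": 0,"az": 0,"hand": 0},{"dx": 0,"dy": 0,"dz": -0.18,"ax": 0,"ay": 0,"az": 0,"hand": 0},{"dx": 0,"dy": 0,"dz": -0.2,"ax": 0,"ay": 0,"az": 0,"hand": 0}]'

```text
clock: 9.5
tool_pos: [0.5002, 0.0314, 0.2386]
eef_rot: [0.811, 0.584, -0.0, 0.0]
contact_force: [-0.1, 0.7, -0.4]
opening: 0.007
```

Contact has ended with the plate back at rest height. Now I'll move clear, straight up first, then sideways toward the robot.

Emit:
servo_tool --deltas '[{"dx": 0,"dy": 0,"dz": -0.2,"ax": 0,"ay": 0,"az": 0,"hand": 0},{"dx": 0,"dy": 0,"dz": -0.6,"ax": 0,"ay": 0,"az": 0,"hand": 0},{"dx": 0,"dy": 0,"dz": -1.0,"ax": 0,"ay": 0,"az": 0,"hand": 0},{"dx": -0.3,"dy": 0,"dz": -1.3,"ax": 0,"ay": 0,"az": 0,"hand": 0},{"dx": -0.9,"dy": 0,"dz": -1.3,"ax": 0,"ay": 0,"az": 0,"hand": 0},{"dx": -1.6,"dy": 0,"dz": -1.3,"ax": 0,"ay": 0,"az": 0,"hand": 0},{"dx": -2.2,"dy": 0,"dz": -1.3,"ax": 0,"ay": 0,"az": 0,"hand": 0},{"dx": -2.6,"dy": 0,"dz": -1.3,"ax": 0,"ay": 0,"az": 0,"hand": 0},{"dx": -2.8,"dy": 0,"dz": -1.3,"ax": 0,"ay": 0,"az": 0,"hand": 0},{"dx": -2.8,"dy": 0,"dz": -1.3,"ax": 0,"ay": 0,"az": 0,"hand": 0}]'

```text
clock: 10.75
tool_pos: [0.447, -0.1282, 0.3169]
eef_rot: [0.812, 0.584, 0.0, 0.0]
contact_force: [1.2, 0.7, -0.5]
opening: 0.006
```

```bash
python3 - <<'E'
from h import *
for n in('side','top'):
    p,d,P=snap(n,n+'3');h=cv2.cvtColor(p,cv2.COLOR_RGB2HSV)
    k=((h[...,0]<8)|(h[...,0]>172))&(h[...,1]>130)&(h[...,2]>60)&(d>0)
    q=P[k];c=(np.percentile(q,1,0)+np.percentile(q,99,0))/2
    s=np.linalg.lstsq(np.c_[q[:,:2]-c[:2],np.ones(len(q))],q[:,2],rcond=None)[0];print(len(q),c,s)
    z=np.load(n+'0.npz');P0=pts(n,z['d'])
    # lid region height change
    bx=(slice(175,215),slice(296,338)) if n=='side' else (slice(150,185),slice(262,298))
    print('lid dz med',np.median((P-P0)[bx][...,2]),np.abs(p[bx].astype(int)-z['p'][bx]).mean())
E
```

```text
50 [ 0.4756937  -0.05322958  0.28957555] [-0.31479599 -0.8810702   0.28376178]
lid dz med 2.771333393214448e-05 35.80515873015873
704 [0.50961958 0.03271898 0.20063979] [-0.07212313 -0.19572482  0.20120797]
lid dz med 1.1856147747235646e-05 16.45820105820106
```

View pics/side3.png

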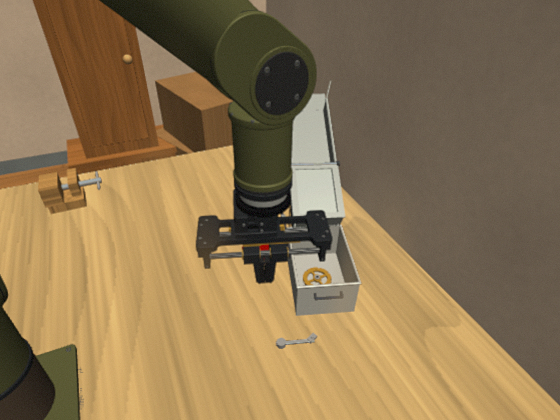

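View pics/top3.png

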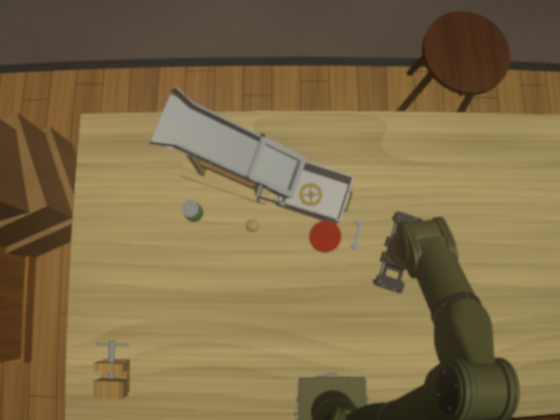

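In the top view the plate is back at (325,236) and the lid is shut, at the same height as at the start. The wheel is in the bin at (311,194). The jar (192,211), knob (252,225) and tail (357,236) haven't moved, and the arm is clear.

```bash
python3 -c "
from h import *
print(r.finish_job())"
```

```text
the job is handed in; nothing more can be done
None
```

I pressed the red plate down about 50 mm with the closed fingertips and held it until the brass wheel had slid into the bin. Then I let the lever rise slowly under the fingertips, slowest near the end, moved clear and handed the job in at about 11 s. `finish_job()` gives no verdict, so the outcome rests on these last checks:

- **Wheel:** it lies flat on the bin floor. With the lid still up I measured it about 6–8 mm above the bench, and it is still there in the final pictures.
- **Lid and lever:** the lid surface is back within 0.1 mm of its starting height. In the top view the plate's height and tilt match the start to within 0.5 mm and 0.01 rad.
- **Closing speed:** I didn't measure it directly. The lever stayed in contact with the fingertips until about its rest height, and the slow rate I commanded keeps the lid well below the slam limit.
- **Jar, knob and tail:** they are at the same pixels as at the start in the top view. I compared them by eye and did not measure the distance.
- **Failed check:** in the final side view the gripper hid the plate, so the plate reading from that view was meaningless and I used the top view alone.

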